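# Shift the bench turning head into third and start it

### The job

Get the bench turning head running in third speed: push its ball-topped gearstick from wherever it stands in the left-hand slot to neutral, across to the right, and forward (away from you) all the way into the third slot. Only when it is fully home in third, press the green start button and let it spring back. Push with the fingertips only, without gripping the stick or forcing it, do not press the red stop button, and leave the loose things on the bench where they are.

Things in the scene. Friction and masses are not known exactly. Their poses are not given: they have to be found in the camera images.
- turning_head: Grey-green bench turning head, fixed: four-speed gearbox, finned motor on its left, chuck on its right. Origin on the bench below the middle of the gearbox and gate; x forward (away from the operator), y left, z up. Gearbox x -70..70, y -70..70 mm, 100 mm high; motor to y = 200 mm, 134 mm high; chuck to y = -133 mm, 93 mm high.
- gate (a point): Middle of the H-gate, on the upper face of its steel plate (96 x 84 mm) on the gearbox, z = 117 mm of the turning head. Slots along x at y = +15.5 (left) and -15.5 mm (right), 14 mm wide, ending at x = +-31.5 mm, joined at x = 0 by a cross channel 18 mm wide (neutral). 1 to 4 dots mark them: first left forward, second left back, third right forward, fourth right back.
- knob (a point): Centre of the black ball knob (36 mm) on the gearstick, a 10 mm steel stem. In third it is at about x = +52, y = -32, z = 210 mm of the turning head, in first x = +52, y = +32 mm; in neutral x = 0, y +33..-33, z about 218 mm. The stem moves only where the gate lets it. Friction holds the stick wherever it is left; about 2 N at the knob moves it.
- stick_pivot (a point): Hidden point in the gearbox about which the gearstick tilts: x = 0, y = 0, z = 20 mm of the turning head, 200 mm from the knob centre.
- lever_forward (a joint): Tilt of the gearstick along x of the turning head, rad: 0 neutral, positive forward. The gate stops it at about +0.261 (fully forward) and -0.261 (fully back). The cross channel lets it vary about +-0.04 while it goes across.
- lever_across (a joint): Tilt of the gearstick sideways, rad: 0 half-way between the slots, positive to the right (-y of the turning head). About -0.168 in the left slot, +0.168 in the right slot, each with about 0.01 of play either way. It starts in the left slot, anywhere from first through neutral to second.
- start_top (a point): Middle of the top of the green start button, 26 mm diameter, on the grey switch console in front of the gearbox (at x = -122, y = -29 mm of the turning head, its top at z = 61 mm, pressed straight down). Spring return, travel 6 mm, about 5 N fully down.
- start (a joint): Travel of the green start button, m: 0 released, 0.006 fully down. It counts as pressed from 0.004.
- stop_top (a point): Middle of the top of the red stop button, the same size, at x = -122, y = +29 mm of the turning head. Not to be pressed.
- stop (a joint): Travel of the red stop button, m: 0 released, 0.006 fully down.
- glue_mid (a point): White glue bottle with a red spout, 45 mm diameter, 104 mm high, standing loose in front of the motor; point 50 mm above its underside. Leave alone.
- wax_mid (a point): Orange-brown wax block 30 x 56 x 22 mm, lying loose in front of the motor; its centre. Leave alone.
- sanding_mid (a point): Wooden sanding block 24 x 98 x 17 mm, lying loose in front of the chuck; its centre. Leave alone.
- clarinet_mid (a point): Black clarinet joint with plated keys, 229 mm long, 37 mm high, lying loose behind the turning head; point in its middle, 16 mm above the bench. Leave alone.

How it is judged:
By the outcome, as a careful person would: the job done as asked, in the order asked, and still so for the second after the job is handed in, with the robot touching nothing.
It also fails if it takes over 61 s, if anything falls off the work surface, if the arm or the gripper's body presses on something with over 40 N, if the wrist force passes 120 N, or if a joint passes its speed limit or range.

### The arm

A 6-joint arm with a two-finger parallel gripper is mounted at the origin on a cart in front of the work surface, level with it; the furniture and walls round the work are solid. World frame = base frame: x ahead of the robot, y to its left, z up, the work surface at z = 0. Lengths are in m, angles in rad, forces in N, time in s.
With the tool pointing down it reaches from about 0.35 to 1 m from the base axis. Payload 7.1 kg.
Tool frame: the origin (TCP) lies midway between the tips of the shut fingers; the grasp point (between the pads) lies 19 mm behind it (arm.pinch_z is the distance from the TCP to the grasp point, in m); z points along the fingers, y is the direction in which the jaws open and shut (so a half turn about z gives the same grasp; the last joint's range is limited). The gripper opens to 85 mm and grips with 20 to 120 N. Pads are 22 mm wide; open, the fingers measure 114 mm over their backs; the gripper's body (76 mm by 85 mm) begins 54 mm behind the grasp point. The pads swing forward as they close: fully open they stand 13 mm farther back than shut.
Start: joints at [-1.212, 0.423, 1.63, -0, 1.089, -0.019], TCP at [0.231, -0.581, 0.231] pointing down, gripper open.
Joint ranges: [-3, 3], [-0.9, 2.11], [0.09, 2.58], [-1.31, 4.45], [0.11, 2.69], [-2.54, 2.54]. Speed limits (rad/s): [2.39, 2.39, 3.01, 3.14, 3.14, 3.14].

### API

Orientations are given as [roll, pitch, yaw] about the fixed x, y, z axes, in that order (R = Rz(yaw) Ry(pitch) Rx(roll)).
In Python, from bench import arm, grab_frame, outline_of gives the robot as it stands.
- The arm moves only by the shell command python3 -m inch 'ROWS' [OPENING] [FORCE]. ROWS is JSON, a list of rows, each a list of 6 numbers: the shift along the tool's x, y, z normalised to -1 to 1, where 1 is 0.075 m, then the turn, a rotation vector about the tool's x, y, z normalised to -1 to 1, where 1 is pi rad. In form: [[x, y, z, rx, ry, rz], ...]. A call has 1 to 10 rows; each row shifts and turns the commanded pose from where the row before left it, along the tool's axes as they then stand; what a row does not reach is not made up. A row lasts 1/8 s, in which the tool goes at most 62.5 mm and 10.7 degrees, less where a joint would pass 70% of its speed; a pose out of reach is approached as far as the arm can. A call with a number of a shift or a turn outside -1 to 1 is refused whole. A call with a gripper value outside its range is refused whole. OPENING is the opening, from 0 (shut) to 1 (fully open), set as the call begins (- or left out, the last holds). The fingers move at their own pace and stop on an object; FORCE is the grip in N (left out, the last holds). Time passes only in rows, so rows that do not move let the fingers close. It gives the time, the measured TCP pose, the force and the opening at its end, in the units of the state.
- arm.get_state(): the state, without advancing time (a new reading comes with each control period).
- grab_frame(name): name is "side" or "top"; returns a dict with "color" (384x512x3 uint8, red, green, blue), "range_z" (384x512 float32, m along the optical axis (not along the pixel's ray), 0 where there is no reading), "mtx" (3x3 intrinsics, pixels), "world_to_cam" (4x4, takes a point from world to camera coordinates). Camera axes: x right, y down, z forward; pixel columns grow to the right and rows downward; lengths in m; the calibration is good to about 2 mm. A picture is of the moment at which its call begins.
- arm.sign_off(): hands the job in, once; it reports no verdict.
Trained networks look in a picture, given as the dict that the camera call returned (one of the last four; its "shot" number tells which), for a name from the list of things; names that differ only in an ending like _2 or _b are one class to them, and where a whole thing is asked for, a point or a joint stands for the part that bears it (a point fixed in the world has none). Each returns a list of dicts, best first, with "confidence" (0 to 1); they miss things now and then, are a little off and sometimes report something else, mostly with a low value. They report only what shows in the picture. A call takes as long as a camera call.
- outline_of(thing, picture): "mask" (384x512 bool, what is visible of it) and "position" ([column, row] in pixels, amid what is visible of it).
The state is a dict: "clock": time; "joints": joint angles; "qd": joint speeds; "joint_torque": joint torques, N m; "position": TCP position; "ee_rot": TCP orientation; "wrist_force": force on the tool from outside, world axes, zero at the start; "ft_torque": the same for the moment, N m; "finger_gap": opening from 0.0 (shut) to 1.0 (fully open).
Only numpy, scipy, OpenCV 4.12 (cv2) and the standard library are available. Lean on these libraries where they do the work, as an engineer would, in place of code of your own. Each camera call takes 0.05 s, during which the arm holds its last target. There are 200 camera calls.

## Working session

There is one attempt and no reset: what is moved stays moved. The work goes in short steps, Python scripts to look and compute and a shell command to move; the robot and the scene stay as the last step left them, time stands still between calls to the robot, and variables do not carry over. Pictures are saved under pics/ and viewed, about 8 in all and at most 12, crops included, and the job is handed in when it is done.

```bash
mkdir -p pics; ls; cat > h.py <<'E'
import numpy as np, cv2
from bench import arm, grab_frame, outline_of
def w(pic, c, r, z=None):
    z = pic["range_z"][int(round(r)),int(round(c))] if z is None else z
    p = np.linalg.inv(pic["mtx"])@[c,r,1]*z
    return (np.linalg.inv(pic["world_to_cam"])@np.r_[p,1])[:3]
def cloud(pic, m):
    rr,cc=np.nonzero(m&(pic["range_z"]>0)); z=pic["range_z"][rr,cc]
    p=(np.linalg.inv(pic["mtx"])@np.c_[cc,rr,np.ones(len(cc))].T)*z
    return (np.linalg.inv(pic["world_to_cam"])@np.vstack([p,np.ones(len(cc))]))[:3].T
def proj(pic,p):
    q=pic["world_to_cam"]@np.r_[p,1]; u=pic["mtx"]@q[:3]; return u[:2]/u[2]
E
python3 - <<'E'
from h import *
ims=[]
for n in("top","side"):
    p=grab_frame(n); cv2.imwrite(f"pics/{n}0.png",p["color"][:,:,::-1])
    for t in("turning_head","gate","knob","start_top","stop_top","glue_mid","wax_mid","sanding_mid","clarinet_mid"):
        o=outline_of(t,p)
        if o:
            d=o[0]; c=cloud(p,d["mask"]); print(n,t,round(d["confidence"],2),np.round(d["position"]),len(c),np.round(np.median(c,0),3),np.round(c.min(0),3),np.round(c.max(0),3))
        else: print(n,t,None)
print(arm.get_state())
E
```

```text
pics
top turning_head 0.87 [260. 210.] 8671 [0.572 0.06  0.098] [ 0.431 -0.123 -0.005] [0.686 0.238 0.235]
top gate 0.96 [266. 211.] 8507 [0.572 0.059 0.098] [ 0.434 -0.123 -0.004] [0.684 0.238 0.235]
top knob 0.68 [267. 187.] 237 [0.623 0.051 0.224] [0.603 0.033 0.01 ] [0.674 0.071 0.235]
top start_top None
top stop_top 0.48 [324. 260.] 348 [ 0.456 -0.111  0.017] [ 0.439 -0.161  0.002] [ 0.473 -0.062  0.023]
top glue_mid 0.54 [229. 252.] 255 [0.467 0.138 0.06 ] [ 0.444  0.119 -0.002] [0.488 0.162 0.107]
top wax_mid None
top sanding_mid 0.54 [325. 263.] 346 [ 0.456 -0.113  0.017] [ 0.439 -0.163  0.001] [ 0.473 -0.062  0.023]
top clarinet_mid 0.97 [338. 137.] 962 [ 0.781 -0.136  0.031] [ 0.758 -0.248 -0.002] [ 0.815 -0.021  0.04 ]
side turning_head 0.6 [274. 216.] 6668 [0.556 0.068 0.098] [ 0.432 -0.297 -0.005] [0.764 0.382 0.294]
side gate 0.89 [274. 218.] 6624 [0.557 0.068 0.098] [ 0.432 -0.297 -0.004] [0.764 0.381 0.293]
side knob 0.78 [252. 160.] 360 [0.618 0.056 0.209] [ 0.602 -0.301 -0.002] [0.745 0.072 0.231]
side start_top None
side stop_top None
side glue_mid 0.57 [308. 254.]
[... 256 characters left out ...]
754 -0.286 -0.003] [ 0.823 -0.018  0.038]
{'clock': 1.0, 'joints': array([-1.21201015e+00,  4.23070943e-01,  1.62989965e+00, -3.91295431e-06,
        1.08859533e+00, -1.90167146e-02]), 'qd': array([-0.0016011 , -0.00064862, -0.00209404, -0.00055941, -0.00054331,
       -0.00104558]), 'joint_torque': array([ 1.13671922e-03, -5.57349730e+01, -2.82144767e+01, -3.26511486e-05,
        7.94802454e-04,  2.15945747e-06]), 'position': array([ 0.23055844, -0.58090668,  0.23133735]), 'ee_rot': array([3.14156599e+00, 3.97448741e-06, 3.77804705e-01]), 'wrist_force': array([0.49056516, 0.29494893, 0.26314911]), 'ft_torque': array([ 0.02940859, -0.00879415, -0.0329655 ]), 'finger_gap': 1.0018068925527426}
```

```bash
python3 - <<'E'
import cv2,numpy as np
a=cv2.imread("pics/top0.png")[110:310,160:400]; b=cv2.imread("pics/side0.png")[120:300,160:400]
cv2.imwrite("pics/c0.png",np.vstack([cv2.resize(a,(640,300*640//360)) if 0 else cv2.resize(a[20:],None,fx=1.66*2,fy=1.66*1.0*2)])[:600,:800])
cv2.imwrite("pics/c1.png",cv2.resize(b,None,fx=3.3,fy=3.3)[:600,:800])
E
```

```text
(no output)
```

View pics/c0.png

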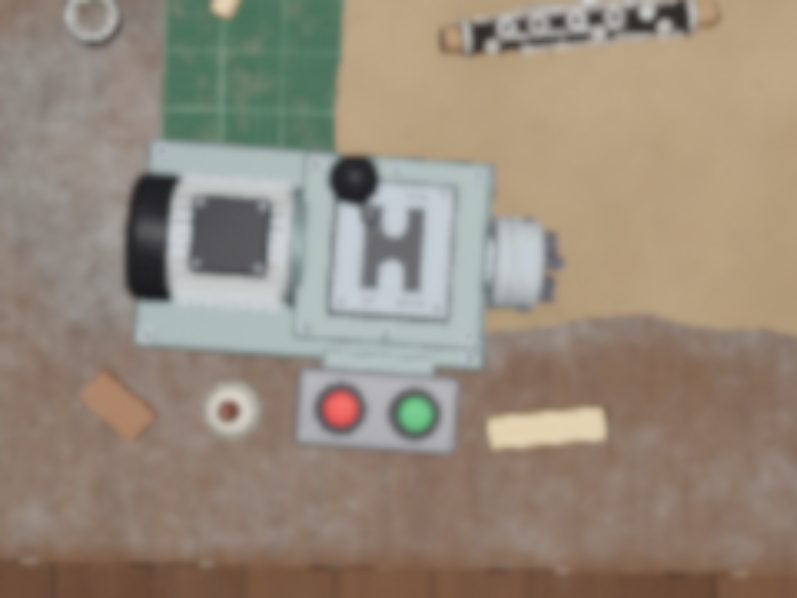

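View pics/c1.png

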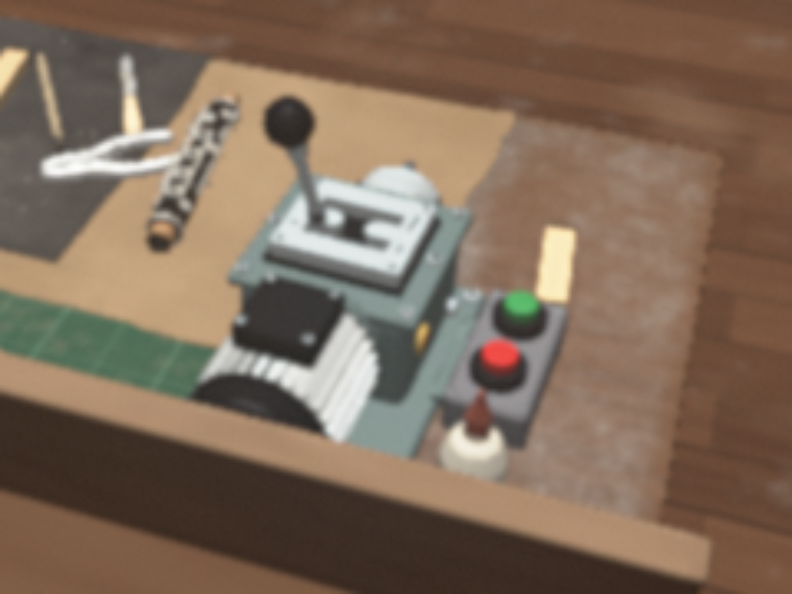

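The stick stands left-forward, in or near first, with the knob at about c0 px (353,180). Red is at (341,410) and green at (415,413), and a low board lies on the far left. Next I'll measure the head's pose from the buttons, the plate and the knob.

```bash
cat >> h.py <<'E'
def blob(p,lo,hi,zr,box):
    hsv=cv2.cvtColor(p["color"],cv2.COLOR_RGB2HSV); m=cv2.inRange(hsv,lo,hi)>0
    c=cloud(p,m); k=np.all((c>[box[0],box[2],zr[0]])&(c<[box[1],box[3],zr[1]]),1); return c[k]
BX=(.40,.50,-.06,.12)
def fit_sphere(c,R=.018):
    from scipy.optimize import least_squares
    f=lambda x: np.linalg.norm(c-x,axis=1)-R
    return least_squares(f,np.median(c,0)-[0,0,.01],loss="soft_l1",f_scale=.002)
def knob(p,x=(.45,.70),y=(-.06,.14)):
    c=cloud(p,p["color"].max(2)<70); k=(c[:,2]>.188)&(c[:,2]<.25)&(c[:,0]>x[0])&(c[:,0]<x[1])&(c[:,1]>y[0])&(c[:,1]<y[1])
    s=fit_sphere(c[k]); return s.x,k.sum(),np.sqrt(np.mean(s.fun**2))
E
python3 - <<'E'
from h import *
for n in("top","side"):
    p=grab_frame(n)
    for nm,lo,hi in(("red",(0,130,120),(8,255,255)),("green",(50,90,80),(85,255,255))):
        c=blob(p,lo,hi,(.035,.08),BX)
        if len(c): print(n,nm,len(c),np.round((c.min(0)+c.max(0))/2,4),np.round(np.median(c,0),4))
    print("knob",knob(p))
    c=cloud(p,p["range_z"]>0); k=(abs(c[:,2]-.117)<.004)&(c[:,0]>.48)&(c[:,0]<.68)&(c[:,1]>-.04)&(c[:,1]<.12)
    r=cv2.minAreaRect((c[k][:,:2]*1000).astype(np.float32)); print("plate",k.sum(),r)
    k=(c[:,2]>.05)&(c[:,0]>.3)&(c[:,0]<.9)&(abs(c[:,1])<.6); q=c[k]
    for y in np.arange(-.4,.6,.1):
        s=q[(q[:,1]>=y)&(q[:,1]<y+.1)]
        if len(s): print(round(y,1),len(s),np.round(s.min(0),2),np.round(s.max(0),2))
E
```

```text
top red 81 [0.4684 0.0547 0.0578] [0.4674 0.056  0.0611]
top green 86 [ 0.4645 -0.002   0.0569] [ 0.4657 -0.0026  0.0607]
knob (array([0.62712779, 0.05300408, 0.21348275]), np.int64(134), np.float64(0.0013059515215376218))
plate 899 ((590.3955688476562, 47.566925048828125), (137.15878295898438, 95.70840454101562), 86.9938735961914)
-0.2 53 [ 0.56 -0.11  0.05] [ 0.6  -0.1   0.09]
-0.1 1651 [ 0.45 -0.1   0.05] [ 0.66 -0.    0.12]
-0.0 2409 [0.45 0.   0.05] [0.66 0.1  0.23]
0.1 2014 [0.44 0.1  0.05] [0.9  0.2  0.24]
0.2 3264 [0.55 0.2  0.05] [0.9  0.3  0.29]
0.3 11958 [0.34 0.3  0.05] [0.9 0.4 0.3]
0.4 11896 [0.34 0.4  0.05] [0.9  0.5  0.31]
0.5 12186 [0.34 0.5  0.05] [0.9  0.6  0.33]
side red 79 [0.4688 0.0441 0.0488] [0.4678 0.0585 0.0587]
side green 65 [4.662e-01 1.000e-04 5.530e-02] [0.4644 0.0016 0.0583]
knob (array([0.62586857, 0.05220332, 0.2118716 ]), np.int64(149), np.float64(0.0011575210199436894))
plate 667 ((588.83740234375, 46.954795837402344), (140.02809143066406, 96.52680206298828), 86.93878936767578)
-0.2 8 [ 0.58 -0.11  0.08] [ 0.59 -0.1   0.09]
-0.1 699 [ 0.45 -0.1   0.05] [ 0.65 -0.    0.12]
-0.0 2271 [0.45 0.   0.05] [0.66 0.1  0.23]
0.1 1918 [0.45 0.1  0.05] [0.86 0.2  0.24]
0.2 2988 [0.55 0.2  0.09] [0.9  0.3  0.29]
0.3 16109 [0.34 0.3  0.2 ] [0.9  0.4  0.29]
0.4 13481 [0.34 0.4  0.23] [0.9  0.5  0.31]
0.5 25134 [0.34 0.5  0.3 ] [0.8  0.6  0.31]
```

```bash
cat >> h.py <<'E'
from scipy.spatial.transform import Rotation as Ro
TH=-.053; X=np.array([np.cos(TH),np.sin(TH),0]); Y=np.array([-np.sin(TH),np.cos(TH),0]); O=np.array([.5884,.0202,0])
def loc(p): d=np.asarray(p)-O; return np.round(1000*np.array([d@X,d@Y,d[2]]),1)
def need(x,y,z):
    "mm in head -> tool shift units, assuming tool aligned with head (yaw TH)"
    s=arm.get_state(); l=loc(s["position"]); d=(np.array([x,y,z])-l)/75*[1,-1,-1]
    print("tcp",l,"yaw",s["ee_rot"].round(3),"F",s["wrist_force"].round(1),"t",s["clock"],"units",d.round(2))
E
python3 - <<'E'
from h import *
p=grab_frame("top")
print("H mid",loc(w(p,160+392/3.32,130+248/3.32)), w(p,278,205))
hsv=cv2.cvtColor(p["color"],cv2.COLOR_RGB2HSV)
c=cloud(p,(hsv[...,1]<45)&(hsv[...,2]>120)); l=np.array([loc(a) for a in c]); k=(abs(l[:,2]-117)<5)&(abs(l[:,0])<75)&(abs(l[:,1])<65); l=l[k]
print(len(l),np.percentile(l,[1,3,50,97,99],axis=0)); r=cv2.minAreaRect(l[:,:2].astype(np.float32)); print(r)
print(loc(knob(p)[0])); need(88,35,310)
E
python3 -m inch '[[0,0,-0.36,0,0,0.0457],[0,0,-0.36,0,0,0.0457],[0,0,-0.36,0,0,0.0457],[0,0,0,0,0,0]]' 0 20
python3 -c "
from h import *
need(88,35,310)"
```

```text
H mid [ 1.000e-01 -9.000e-01  1.053e+02] [0.58766177 0.0194234  0.10521471]
892 [[-46.609 -40.509 112.6  ]
 [-45.527 -39.4   113.5  ]
 [ -6.4    -2.6   117.   ]
 [ 45.627  40.727 120.327]
 [ 47.818  42.009 121.109]]
((0.5, 0.8000030517578125), (96.0, 83.80000305175781), -0.0)
[ 37.3  34.6 213.5]
tcp [-325.5 -619.2  231.3] yaw [-3.142 -0.     0.378] F [ 0.3 -0.1 -0.6] t 1.15 units [ 5.51 -8.72 -1.05]
clock: 1.65
position: [0.231, -0.5821, 0.3147]
ee_rot: [3.137, -0.002, -0.052]
wrist_force: [0.4, 0.5, -1.8]
finger_gap: 0.144
tcp [-325.  -620.4  314.7] yaw [ 3.137e+00 -2.000e-03 -5.200e-02] F [ 0.4  0.5 -1.8] t 1.65 units [ 5.51 -8.74  0.06]
```

Plate fits to 96.0 x 83.8 mm, centred within 1 mm and with no yaw error, so the head pose is good. The knob is at local (37, 35, 213).

```bash
python3 -m inch '[[0.35,-0.55,0,0,0,0],[0.35,-0.55,0,0,0,0],[0.35,-0.55,0,0,0,0],[0.35,-0.55,0,0,0,0],[0.35,-0.55,0,0,0,0],[0.35,-0.55,0,0,0,0],[0.35,-0.55,0,0,0,0],[0.35,-0.55,0,0,0,0],[0.35,-0.55,0,0,0,0],[0.35,-0.55,0,0,0,0]]' >/dev/null
python3 -m inch '[[0.4,-0.64,0,0,0,0],[0.4,-0.64,0,0,0,0],[0.4,-0.64,0,0,0,0],[0.4,-0.64,0,0,0,0],[0.4,-0.64,0,0,0,0],[0,0,0,0,0,0],[0,0,0,0,0,0]]'
python3 -c "
from h import *
need(88,35,190)"
```

```text
clock: 3.78
position: [0.6762, 0.0488, 0.3107]
ee_rot: [3.141, 0.003, -0.051]
wrist_force: [-0.2, 0.1, 0.4]
finger_gap: -0.002
tcp [ 86.1  33.2 310.7] yaw [ 3.141e+00  3.000e-03 -5.100e-02] F [-0.2  0.1  0.4] t 3.775 units [ 0.03 -0.02  1.61]
```

```bash
python3 -m inch '[[0.03,-0.02,0.4,0,0,0],[0,0,0.4,0,0,0],[0,0,0.4,0,0,0],[0,0,0.4,0,0,0],[0,0,0,0,0,0],[-0.13,0,0,0,0,0],[-0.13,0,0,0,0,0],[-0.1,0,0,0,0,0],[-0.1,0,0,0,0,0],[0,0,0,0,0,0]]'
python3 - <<'E'
from h import *
p=grab_frame("side"); print(loc(knob(p)[0]),knob(p)[1:]); cv2.imwrite("pics/s1.png",cv2.resize(p["color"][90:290,140:400,::-1],None,fx=3,fy=3)); need(30,35,190)
E
```

```text
clock: 5.03
position: [0.6448, 0.0522, 0.193]
ee_rot: [-3.141, -0.001, -0.053]
wrist_force: [1.6, -0.3, 2.0]
finger_gap: 0.001
[ 36.1  50.9 229. ] (np.int64(296), np.float64(0.008493744307650415))
tcp [ 54.8  34.9 192.8] yaw [-3.141e+00 -1.000e-03 -5.300e-02] F [1.5 0.5 0.3] t 5.075 units [-0.33 -0.    0.04]
```

View pics/s1.png

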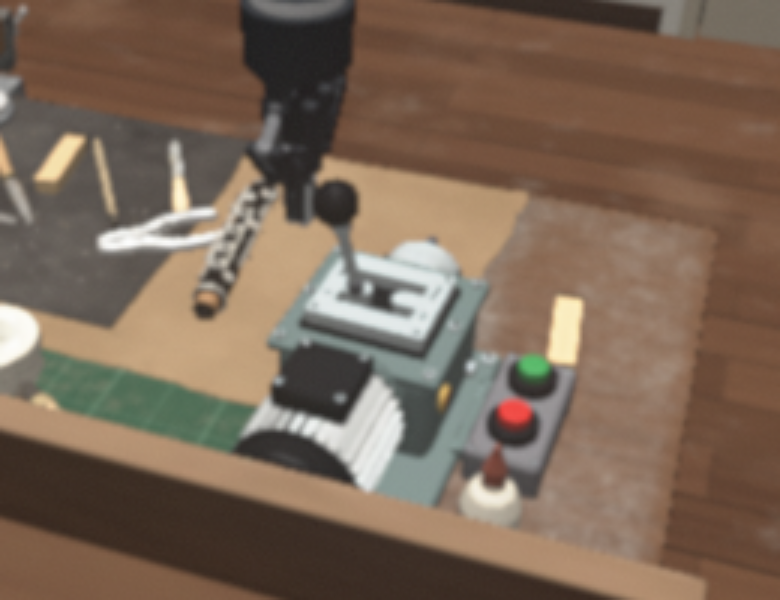

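The fingertips touch the far side of the knob (s1 px (337,203)) and it's moving. Next, push it to neutral.

```bash
cat >> h.py <<'E'
def knobat(p,x,y,z=215,cut=None):
    "sphere fit near an expected local centre (mm); cut(l) keeps points"
    c=cloud(p,p["color"].max(2)<90); l=np.array([loc(a) for a in c]); k=(np.linalg.norm(l-[x,y,z],axis=1)<26)&(l[:,2]>z-20)
    if cut is not None: k&=cut(l)
    s=fit_sphere(l[k]/1000); return (s.x*1000).round(1),k.sum(),1000*np.sqrt(np.mean(s.fun**2)).round(4)
E
python3 -m inch '[[-0.1,0,0.02,0,0,0],[-0.1,0,0,0,0,0],[-0.1,0,0,0,0,0],[0,0,0,0,0,0],[0,0,0,0,0,0]]'
python3 - <<'E'
from h import *
need(29,35,190)
t=loc(arm.get_state()["position"])
for n in("side","top"):
    p=grab_frame(n); print(n,knobat(p,t[0]-29,35,216,lambda l:l[:,0]<t[0]-12))
E
```

```text
clock: 5.7
position: [0.6219, 0.0533, 0.1905]
ee_rot: [3.141, 0.001, -0.053]
wrist_force: [0.6, -0.2, 0.3]
finger_gap: -0.002
tcp [ 31.7  34.8 190.5] yaw [ 3.141e+00  1.000e-03 -5.300e-02] F [ 0.6 -0.2  0.3] t 5.7 units [-0.04 -0.    0.01]
side (array([  2. ,  34.3, 215.5]), np.int64(196), np.float64(1.5))
top (array([  2.9,  35.2, 216.7]), np.int64(111), np.float64(1.3))
```

```bash
python3 -m inch '[[0.15,0,0,0,0,0],[0.15,0,0,0,0,0],[0,-0.3,0,0,0,0],[0,-0.3,0,0,0,0],[0,-0.05,0,0,0,0],[-0.35,0,0,0,0,0],[-0.35,0,0,0,0,0],[0,0,0,0,0,0],[0,0,0,0,0,0]]'
python3 -c "
from h import *
need(1,66,190)
p=grab_frame('top'); print(knobat(p,2,35,216))"
```

```text
clock: 6.92
position: [0.5959, 0.1037, 0.1913]
ee_rot: [-3.141, -0.001, -0.053]
wrist_force: [-0.1, -0.1, -0.7]
finger_gap: -0.003
tcp [  3.1  83.8 191.3] yaw [-3.141e+00 -1.000e-03 -5.300e-02] F [-0.1 -0.1 -0.7] t 6.925 units [-0.03  0.24  0.02]
(array([  4.3,  36. , 219.5]), np.int64(15), np.float64(0.6))
```

```bash
python3 -m inch '[[-0.02,0.1,0.02,0,0,0],[0,0.12,0,0,0,0],[0,0.1,0,0,0,0],[0,0.1,0,0,0,0],[0,0.1,0,0,0,0],[0,0.1,0,0,0,0],[0,0,0,0,0,0]]'
python3 - <<'E'
from h import *
need(1,0,190)
t=loc(arm.get_state()["position"])
for n in("side","top"):
    p=grab_frame(n); print(n,knobat(p,2,t[1]-32,218,lambda l:l[:,1]<t[1]-15))
E
```

```text
clock: 7.85
position: [0.5937, 0.0564, 0.1925]
ee_rot: [-3.141, -0.006, -0.054]
wrist_force: [-1.1, 0.7, 16.7]
finger_gap: -0.0
tcp [  3.4  36.4 192.5] yaw [-3.141 -0.006 -0.054] F [-1.1  0.7 16.7] t 7.85 units [-0.03  0.49  0.03]
side (array([  3.8,   5.8, 220.4]), np.int64(50), np.float64(1.8))
  return _methods._mean(a, axis=axis, dtype=dtype,
  ret = um.true_divide(
Traceback (most recent call last):
  File "h.py", line 35, in knobat
    s=fit_sphere(l[k]/1000); return (s.x*1000).round(1),k.sum(),1000*np.sqrt(np.mean(s.fun**2)).round(4)
  File "h.py", line 20, in fit_sphere
    return least_squares(f,np.median(c,0)-[0,0,.01],loss="soft_l1",f_scale=.002)
ValueError: Initial guess is outside of provided bounds
```

The upward force of 17 N wasn't expected, so I'll look before moving on.

```bash
python3 - <<'E'
from h import *
p=grab_frame("side"); a=cv2.resize(p["color"][100:220,190:330,::-1],None,fx=4,fy=4,interpolation=cv2.INTER_CUBIC)
cv2.imwrite("pics/s2.png",a); print(a.shape,arm.get_state()["wrist_force"].round(1),arm.get_state()["ft_torque"].round(2))
E
```

```text
(480, 560, 3) [-0.8 -0.5 17. ] [-0.44  0.12 -0.05]
```

View pics/s2.png

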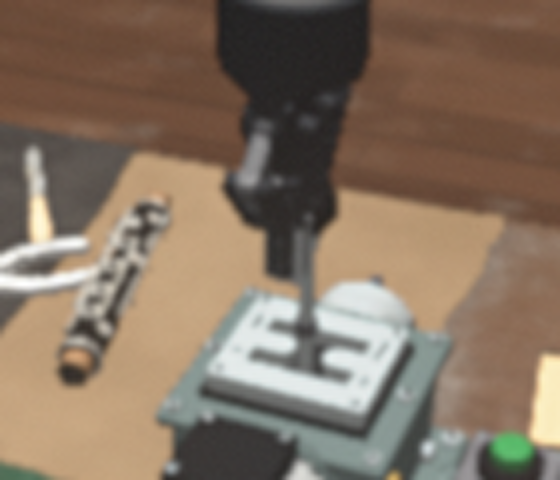

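The shut fingers' knuckles flare sideways and were resting on the top of the knob. I'll lift so that only the tips touch it (tip z about 208, below the ball's centre at 218).

```bash
python3 -m inch '[[0,0,-0.1,0,0,0],[0,0,-0.1,0,0,0],[0,0,0,0,0,0],[0,0,0,0,0,0]]'
python3 -m inch '[[-0.02,0.06,0,0,0,0],[0,0.06,0,0,0,0],[0,0.06,0,0,0,0],[0,0,0,0,0,0],[0,0,0,0,0,0]]'
python3 - <<'E'
from h import *
need(1,0,208)
t=loc(arm.get_state()["position"])
p=grab_frame("side"); print(knobat(p,2,t[1]-32,218,lambda l:l[:,1]<t[1]-15))
cv2.imwrite("pics/s3.png",cv2.resize(p["color"][100:220,190:330,::-1],None,fx=4,fy=4,interpolation=cv2.INTER_CUBIC))
E
```

```text
clock: 8.5
position: [0.5908, 0.0571, 0.204]
ee_rot: [3.141, 0.001, -0.053]
wrist_force: [0.2, 0.1, -1.2]
finger_gap: -0.002
clock: 9.12
position: [0.5885, 0.0435, 0.2041]
ee_rot: [3.141, 0.001, -0.053]
wrist_force: [-0.5, -0.5, -0.7]
finger_gap: 0.0
tcp [ -1.1  23.3 204.1] yaw [ 3.141e+00  1.000e-03 -5.300e-02] F [-0.5 -0.5 -0.7] t 9.125 units [ 0.03  0.31 -0.05]
(array([  3.4,  -7.8, 219.5]), np.int64(37), np.float64(1.1))
```

View pics/s3.png

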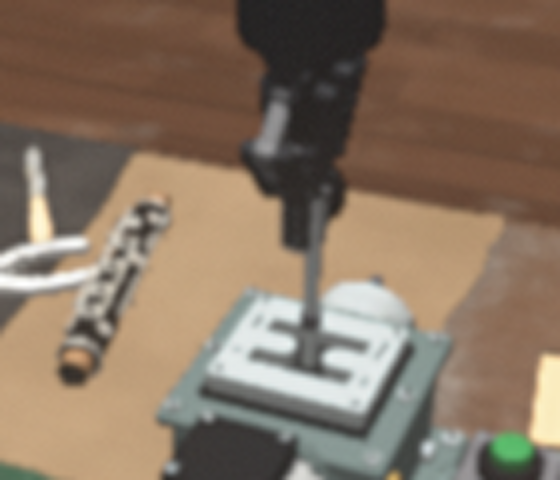

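Only the tips touch now, the forces are near zero and the knob is at about y = -8. Continue to the right slot.

```bash
python3 -m inch '[[0.04,0.07,0,0,0,0],[0,0.07,0,0,0,0],[0,0.07,0,0,0,0],[0,0.07,0,0,0,0],[0,0.04,0,0,0,0],[0,0,0,0,0,0],[0,0,0,0,0,0]]'
python3 - <<'E'
from h import *
need(1,-2,206)
t=loc(arm.get_state()["position"])
p=grab_frame("side"); print(knobat(p,2,t[1]-32,218,lambda l:l[:,1]<t[1]-15))
p=grab_frame("top"); print((p["color"].max(2)<90).sum())
E
```

```text
clock: 10.05
position: [0.5909, 0.0195, 0.2045]
ee_rot: [3.141, -0.001, -0.053]
wrist_force: [0.1, 0.2, -0.2]
finger_gap: 0.004
tcp [  2.5  -0.6 204.5] yaw [ 3.141e+00 -1.000e-03 -5.300e-02] F [ 0.1  0.2 -0.2] t 10.05 units [-0.02  0.02 -0.02]
(array([  2.4, -33. , 215.4]), np.int64(64), np.float64(1.2))
24346
```

```bash
python3 -m inch '[[0,-0.2,0,0,0,0],[-0.39,0,0,0,0,0],[-0.39,0,0,0,0,0],[0,0.33,0,0,0,0],[0,0.33,0.1,0,0,0],[0,0,0,0,0,0],[0,0,0,0,0,0]]'
python3 - <<'E'
from h import *
need(-30,-33,197)
for n in("side","top"):
    p=grab_frame(n); print(n,knobat(p,2,-33,218,lambda l:l[:,0]>-16))
E
```

```text
clock: 11.02
position: [0.5306, -0.0109, 0.197]
ee_rot: [-3.141, -0.0, -0.053]
wrist_force: [0.2, -0.3, -0.9]
finger_gap: 0.001
tcp [-56.1 -34.1 197. ] yaw [-3.141 -0.    -0.053] F [ 0.2 -0.3 -0.9] t 11.025 units [ 0.35 -0.01 -0.  ]
side (array([  2.3, -33. , 215.2]), np.int64(183), np.float64(1.0))
  return _methods._mean(a, axis=axis, dtype=dtype,
  ret = um.true_divide(
Traceback (most recent call last):
  File "h.py", line 35, in knobat
    s=fit_sphere(l[k]/1000); return (s.x*1000).round(1),k.sum(),1000*np.sqrt(np.mean(s.fun**2)).round(4)
  File "h.py", line 20, in fit_sphere
    return least_squares(f,np.median(c,0)-[0,0,.01],loss="soft_l1",f_scale=.002)
ValueError: Initial guess is outside of provided bounds
```

```bash
python3 -m inch '[[0.2,-0.01,0,0,0,0],[0.13,0,0,0,0,0],[0.1,0,0,0,0,0],[0.1,0,0,0,0,0],[0.1,0,0,0,0,0],[0.1,0,0,0,0,0],[0.1,0,0,0,0,0],[0.1,0,0,0,0,0],[0,0,0,0,0,0]]'
python3 - <<'E'
from h import *
need(23,-33,197)
t=loc(arm.get_state()["position"])
p=grab_frame("side"); print(knobat(p,t[0]+29,-33,213,lambda l:l[:,0]>t[0]+12))
E
```

```text
clock: 12.25
position: [0.6006, -0.0148, 0.1967]
ee_rot: [3.142, -0.0, -0.053]
wrist_force: [0.4, -0.5, -0.6]
finger_gap: -0.004
tcp [ 14.  -34.3 196.7] yaw [ 3.142 -0.    -0.053] F [ 0.4 -0.5 -0.6] t 12.25 units [ 0.12 -0.02 -0.  ]
(array([ 40.6, -32.4, 211.5]), np.int64(141), np.float64(1.2))
```

Knob at x = 41. Creep the last 9–12 mm until the force rises at the end stop.

```bash
for i in 1; do python3 -m inch '[[0.04,0,0,0,0,0],[0.04,0,0,0,0,0],[0.03,0,0,0,0,0],[0,0,0,0,0,0]]'; done
python3 - <<'E'
from h import *
need(23,-33,197)
t=loc(arm.get_state()["position"])
p=grab_frame("side"); print(knobat(p,t[0]+28,-33,211,lambda l:l[:,0]>t[0]+12))
E
python3 -m inch '[[0.02,0,0,0,0,0],[0,0,0,0,0,0]]'
```

```text
clock: 12.8
position: [0.6084, -0.0151, 0.1968]
ee_rot: [3.142, -0.0, -0.053]
wrist_force: [-1.3, -0.8, -0.3]
finger_gap: 0.0
tcp [ 21.9 -34.2 196.8] yaw [ 3.142 -0.    -0.053] F [-1.3 -0.8 -0.3] t 12.8 units [ 0.01 -0.02 -0.  ]
(array([ 48.2, -31.7, 209.3]), np.int64(141), np.float64(1.3))
clock: 13.1
position: [0.6098, -0.0152, 0.1968]
ee_rot: [3.142, -0.0, -0.053]
wrist_force: [-1.3, 0.2, -0.7]
finger_gap: -0.003
```

```bash
python3 -m inch '[[0.02,0,0,0,0,0],[0,0,0,0,0,0]]'; python3 -m inch '[[0.02,0,0,0,0,0],[0,0,0,0,0,0]]'
python3 - <<'E'
from h import *
need(23,-33,197)
t=loc(arm.get_state()["position"])
p=grab_frame("side"); print(knobat(p,t[0]+28,-33,211,lambda l:l[:,0]>t[0]+12))
E
```

```text
clock: 13.35
position: [0.6112, -0.0152, 0.1967]
ee_rot: [-3.142, 0.0, -0.053]
wrist_force: [-2.8, 0.1, -1.1]
finger_gap: -0.002
clock: 13.6
position: [0.6122, -0.0153, 0.1965]
ee_rot: [-3.142, 0.002, -0.053]
wrist_force: [-4.0, 0.6, -1.0]
finger_gap: -0.004
tcp [ 25.6 -34.2 196.5] yaw [-3.142e+00  2.000e-03 -5.300e-02] F [-4.   0.6 -1. ] t 13.6 units [-0.03 -0.02 -0.01]
(array([ 51.4, -31.9, 208.8]), np.int64(139), np.float64(1.2))
```

```bash
python3 -m inch '[[0.02,0,0,0,0,0],[0,0,0,0,0,0]]'; python3 -m inch '[[0.02,0,0,0,0,0],[0,0,0,0,0,0]]'
python3 - <<'E'
from h import *
need(23,-33,197)
t=loc(arm.get_state()["position"])
p=grab_frame("side"); print(knobat(p,t[0]+28,-33,211,lambda l:l[:,0]>t[0]+12))
E
```

```text
clock: 13.9
position: [0.6129, -0.0153, 0.1964]
ee_rot: [3.142, 0.003, -0.053]
wrist_force: [-7.5, 0.6, 1.0]
finger_gap: 0.002
clock: 14.15
position: [0.6134, -0.0153, 0.1963]
ee_rot: [-3.142, 0.005, -0.053]
wrist_force: [-11.8, 0.1, 2.1]
finger_gap: 0.001
tcp [ 26.8 -34.2 196.3] yaw [-3.142  0.005 -0.053] F [-11.8   0.1   2.1] t 14.15 units [-0.05 -0.02 -0.01]
(array([ 52.5, -31.9, 208.5]), np.int64(140), np.float64(1.2))
```

At the end stop: the knob is at x = 52.5 (about 52 expected), and the force rose to 12 N over the last 1 mm. Back off and go above the green button.

```bash
python3 -m inch '[[-0.1,0,0,0,0,0],[-0.5,0,0,0,0,0],[-0.6,0,0,0,0,0],[-0.6,0,0,0,0,0],[-0.17,-0.07,0,0,0,0],[0,0,0.5,0,0,0],[0,0,0.5,0,0,0],[0,0,0.4,0,0,0],[0,0,0,0,0,0],[0,0,0,0,0,0]]'
python3 - <<'E'
from h import *
need(-122,-29,56)
for n in("side","top"):
    p=grab_frame(n); print(n,knobat(p,52,-32,210))
E
```

```text
clock: 15.45
position: [0.4701, -0.0024, 0.0928]
ee_rot: [-3.142, -0.002, -0.053]
wrist_force: [-0.8, -0.1, 0.1]
finger_gap: 0.004
tcp [-117.   -28.8   92.8] yaw [-3.142e+00 -2.000e-03 -5.300e-02] F [-0.8 -0.1  0.1] t 15.45 units [-0.07  0.    0.49]
side (array([ 52.6, -31.7, 208.4]), np.int64(168), np.float64(1.1))
top (array([ 53.9, -31.1, 210. ]), np.int64(155), np.float64(1.3))
```

```bash
python3 -m inch '[[-0.07,0,0.15,0,0,0],[0,0,0.15,0,0,0],[0,0,0.1,0,0,0],[0,0,0,0,0,0],[0,0,0,0,0,0]]'; python3 -m inch '[[0,0,0.04,0,0,0],[0,0,0,0,0,0]]'; python3 -c "
from h import *
need(-122,-29,56)"
```

```text
clock: 16.18
position: [0.4633, -0.0022, 0.0617]
ee_rot: [3.142, 0.0, -0.053]
wrist_force: [-0.6, 0.5, 0.3]
finger_gap: 0.002
clock: 16.42
position: [0.4636, -0.0022, 0.0589]
ee_rot: [-3.142, -0.001, -0.053]
wrist_force: [-0.5, 0.6, 2.4]
finger_gap: 0.002
tcp [-123.4  -28.9   58.9] yaw [-3.142e+00 -1.000e-03 -5.300e-02] F [-0.5  0.6  2.4] t 16.425 units [0.02 0.   0.04]
```

```bash
python3 -m inch '[[0,0,0.03,0,0,0],[0,0,0,0,0,0]]'; python3 -m inch '[[0,0,0.03,0,0,0],[0,0,0,0,0,0]]'
```

```text
clock: 16.68
position: [0.4636, -0.0022, 0.0567]
ee_rot: [-3.142, -0.001, -0.053]
wrist_force: [0.6, -0.4, 3.9]
finger_gap: -0.003
clock: 16.92
position: [0.4636, -0.0022, 0.0549]
ee_rot: [-3.142, -0.001, -0.053]
wrist_force: [-1.3, 0.4, 12.5]
finger_gap: 0.0
```

Bottomed out: 6 mm of travel, and the force jumped from 4 to 12.5 N. Release, retreat and check.

```bash
python3 -m inch '[[0,0,0,0,0,0],[0,0,-0.1,0,0,0],[0,0,-0.3,0,0,0],[0,0,-0.5,0,0,0],[0,0,-0.7,0,0,0],[-0.3,0.3,-0.7,0,0,0],[-0.3,0.7,-0.3,0,0,0],[0,0.8,0,0,0,0],[0,0.8,0,0,0,0],[0,0.8,0,0,0,0]]'
python3 -m inch '[[0,0.5,0,0,0,0],[0,0,0,0,0,0],[0,0,0,0,0,0]]'
python3 - <<'E'
from h import *
ims=[]
for n in("side","top"):
    p=grab_frame(n); print(n,knobat(p,52,-32,210))
    for nm,lo,hi in(("red",(0,130,120),(8,255,255)),("green",(50,90,80),(85,255,255))):
        c=blob(p,lo,hi,(.035,.08),BX); print(nm,len(c),np.median(c,0).round(4),c[:,2].max().round(4))
    for t in("glue_mid","sanding_mid","clarinet_mid"):
        o=outline_of(t,p)
        if o: print(t,np.round(o[0]["position"]),np.round(np.median(cloud(p,o[0]["mask"]),0),3))
    ims.append(cv2.resize(p["color"][110:300,160:400,::-1],None,fx=1.66,fy=1.66,interpolation=cv2.INTER_CUBIC))
cv2.imwrite("pics/end.png",np.hstack(ims))
E
```

```text
clock: 18.18
position: [0.404, -0.256, 0.2493]
ee_rot: [-3.141, 0.0, -0.053]
wrist_force: [0.3, 0.2, -0.2]
finger_gap: 0.001
clock: 18.55
position: [0.4023, -0.2911, 0.2488]
ee_rot: [-3.14, 0.001, -0.053]
wrist_force: [-0.2, 0.2, 0.5]
finger_gap: 0.003
side (array([ 52.4, -31.9, 208.4]), np.int64(171), np.float64(1.1))
red 79 [0.4675 0.0593 0.0589] 0.0622
green 64 [0.4643 0.002  0.0586] 0.0613
glue_mid [308. 256.] [0.462 0.149 0.059]
sanding_mid [331. 200.] [ 0.454 -0.105  0.015]
clarinet_mid [220. 174.] [ 0.774 -0.107  0.029]
top (array([ 53.9, -30.9, 210.1]), np.int64(151), np.float64(1.2))
red 81 [0.4674 0.0559 0.0606] 0.0656
green 85 [ 0.4657 -0.0026  0.0609] 0.0662
glue_mid [229. 250.] [0.467 0.139 0.061]
sanding_mid [321. 262.] [ 0.456 -0.109  0.017]
clarinet_mid [335. 138.] [ 0.781 -0.133  0.03 ]
```

View pics/end.png

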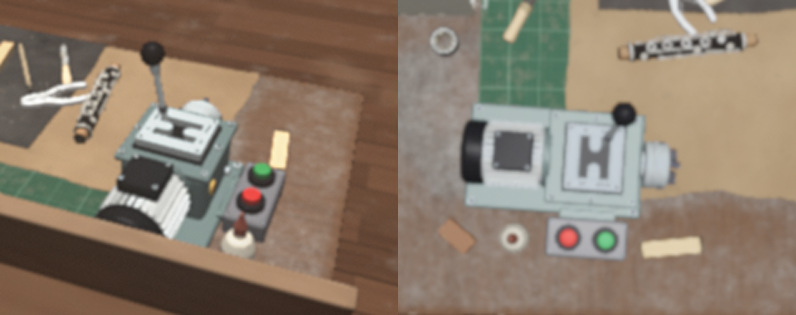

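The stick is right-forward (top-view knob at px (624,113)), both buttons are up, and the loose things haven't moved. Handing in.

```bash
python3 -c "
from bench import arm
print(arm.sign_off())"
```

```text
the job is handed in; nothing more can be done
None
```

I pushed the gearstick with the shut fingertips from first to neutral, across to the right, and forward until it stopped in third. I then pressed the green start button its full 6 mm and let it spring back. I handed the job in at about 18.7 s.

- **Third gear:** the last check put the knob at x = 52.4, y = -31.9 mm in the side view and x = 53.9, y = -30.9 mm in the top view. The target is about x = 52, y = -32 mm. At the end stop the push force rose to 12 N.
- **Buttons:** the green button bottomed at 12.5 N. Afterwards both tops were back at about 61 mm, and I never touched the red one.
- **Loose things:** the glue bottle, sanding block and clarinet measured within about 4 mm of where they started. That is the noise of the outlines. The wax block was never detected by the network, so I only judged it by eye in the last picture, where it looks unmoved.
- **One disagreement:** while going across, the gripper's knuckles rested on top of the knob with about 17 N downward. I stopped, raised the tool about 12 mm and finished with the fingertips alone, at under 1 N when I checked. So for that short stretch the push was not with the fingertips only, though it stayed below the 40 N limit.
- **Not checked:** I didn't check whether the chuck was actually turning.

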